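# Bring the brown reagent bottle to the front of the carousel and latch it

## Task

Turn the reagent carousel by pushing the blue pegs on its rim until the brown bottle comes round to the front, tip the latch with the red knob over onto the rim, and ease the deck on until the latch's pin drops fully home in the notch in front of the brown bottle. Push gently all the time, never forcing the deck against the pin; do not touch the bottles, leave all five upright in their places, and leave the other glassware on the bench where it stands.

Things in the scene. Friction and masses are not known exactly. Their poses are not given: they have to be found in the camera images.
- stand: Fixed foot of the reagent carousel: dark steel disc, 210 mm across. Origin on the turning axis at bench level, z up; its +x axis points to the FRONT, the pupils' side, away from the robot, where the latch stands on a steel bracket (cheeks 72 mm high, 28 mm wide).
- deck: White turning deck, 280 mm across, bottles stand 38 mm above the bench. Origin on the axis at its underside (28 mm up). Turns either way without end under a steady drag of about 2.6 N at the rim; stays where left. Bays at deck angles 0, 72, 144, 216, 288 deg from its +x. Steel carrying knob in the middle, up to 122 mm. More than 25 N on deck, pegs or latch counts as forcing.
- rim_notch (a point): On the deck's +x line, 133 mm from the axis, 50 mm above the bench: middle of one of the five notches, one straight outside each bay, 14 mm wide and 12 mm deep, cut through the raised rim (126 to 140 mm from the axis, top 50 mm above the bench).
- peg_top (a point): Top centre of one of five upright blue finger pegs on the rim, midway between the bays (deck angles 36, 108, 180, 252, 324 deg): 12 mm across, 133 mm from the axis, from 50 to 90 mm above the bench. Push them sideways, along the rim, to turn the deck.
- latch_nominal (a point): Nominal middle of the latch's hinge: on the stand's front line, 178 mm from the axis, 64 mm above the bench. The bracket is bolted through a slot, so the real latch stands up to 12 mm to either side of this (along the stand's y); no reading shows it, so the deck angle at which the pin finds a notch must be felt.
- latch (a joint): Drop latch: steel arm 51 x 14 x 7 mm, 60 g, hinged along the stand's y. 0: level, pointing to the axis, 11 mm pin (45 mm from the hinge) fully down in a notch, about 1.5 mm play each way, stopping the deck solidly. About 0.2: pin lying on the rim. 1.85: folded back outward, 16 deg past upright, on its stop (start). Falls by its weight from upright to the rim.
- latch_knob (a point): Where the end of the latch's red knob (12 mm across, 16 mm tall, on the arm 42 mm from the hinge) nominally is while the latch is folded back: 208 mm from the axis, 99 mm up, pointing outward, again up to 12 mm to either side. A light push inward there, from outside, tips the latch over; once down the knob stands upright, 136 mm from the axis, 68 to 84 mm up.
- brown_bottle: The wanted reagent bottle, dark brown glass, white stopper, no label: 46 mm across, 88 mm tall with its 30 mm mushroom stopper; origin at the centre of its foot; stands loose in a 6 mm high ring on the deck, 78 mm from the axis.
- clear_bottle_a: Clear glass reagent bottle, paper label, white stopper: 46 mm across, 88 mm tall with its 30 mm mushroom stopper; origin at the centre of its foot; stands loose in a 6 mm high ring on the deck, 78 mm from the axis.
- clear_bottle_b: Clear glass reagent bottle, paper label, blue stopper: 46 mm across, 88 mm tall with its 30 mm mushroom stopper; origin at the centre of its foot; stands loose in a 6 mm high ring on the deck, 78 mm from the axis.
- green_bottle: Green glass reagent bottle, paper label, white stopper: 46 mm across, 88 mm tall with its 30 mm mushroom stopper; origin at the centre of its foot; stands loose in a 6 mm high ring on the deck, 78 mm from the axis.
- white_bottle: White plastic reagent bottle, paper label, yellow stopper: 46 mm across, 88 mm tall with its 30 mm mushroom stopper; origin at the centre of its foot; stands loose in a 6 mm high ring on the deck, 78 mm from the axis.
- flask: Clear conical flask on the bench, 66 mm across at the foot, 101 mm tall; origin at the centre of its foot. Bystander.
- beaker: Clear glass beaker on the bench, 66 mm across, 88 mm tall; origin at the centre of its foot. Bystander.
- mortar: White ceramic mortar, 84 mm across, 45 mm tall, its pestle leaning in it up to 92 mm high; origin at the centre of its foot. Bystander.
- wash_bottle: White wash bottle, 62 mm across, 163 mm tall with its blue spout; origin at the centre of its foot. Bystander.
There are look-alikes about, which are no part of the job. Of the things that look like the part that bears latch, the smallest one is meant.

How it is judged:
By the outcome, as a careful person would: the job done as asked, in the order asked, and still so for the second after the job is handed in, with the robot touching nothing.
It also fails if it takes over 72 s, if anything falls off the work surface, if the arm or the gripper's body presses on something with over 40 N, if the wrist force passes 120 N, or if a joint passes its speed limit or range.

## Robot

A 7-joint arm with a two-finger parallel gripper is mounted at the origin on the work surface. World frame = base frame: x ahead of the robot, y to its left, z up, the work surface at z = 0. Lengths are in m, angles in rad, forces in N, time in s.
With the tool pointing down it reaches from about 0.35 to 0.9 m from the base axis. Payload 8.1 kg.
Tool frame: the origin (TCP) lies midway between the tips of the shut fingers; the grasp point (between the pads) lies 19 mm behind it; z points along the fingers, y is the line along which they close (so a half turn about z gives the same grasp; the last joint's range is limited). The gripper opens to 92 mm and grips with 3 to 60 N. Pads are 19 mm wide; open, the fingers measure 130 mm over their backs; the gripper's body (75 mm by 190 mm) begins 47 mm behind the grasp point.
Start: joints at [1.245, 0.434, 0.025, 1.573, -0.012, 1.134, -0.075], TCP at [0.138, -0.61, 0.227] pointing down, gripper open.
Joint ranges: [-2.62, 2.62], [-0.44, 2.09], [-1.27, 1.32], [0.08, 2.57], [-1.32, 4.46], [0.12, 2], [-2.74, 2.74]. Speed limits (rad/s): [2.22, 2.22, 3.01, 3.01, 3.14, 3.14, 3.14].

## Interface

Orientations are given as a unit quaternion [x, y, z, w].
In Python, from cell import ctrl, optics gives the robot as it stands. The module is installed in compiled form; this text tells all that it offers.
- The arm moves only by the shell command python3 -m creep 'ROWS' [OPENING] [FORCE]. ROWS is JSON, a list that holds one entry, the list of rows, each a list of 6 numbers: the shift along the world's x, y, z in units of 30 mm (1.0 is 30 mm), then the turn, a rotation vector about the world's x, y, z in units of 6 degrees (1.0 is 6 degrees). A call has 1 to 20 rows; each row shifts and turns the commanded pose from where the row before left it; what a row does not reach is not made up. A row lasts 1/12 s, in which the tool goes at most 41.7 mm and 7.16 degrees, less where a joint would pass 70% of its speed; a pose out of reach is approached as far as the arm can. A call is refused whole if a number of a shift passes 1 or a number of a turn 1, either way. A call with a gripper value outside its range is refused whole. OPENING is the opening, from -1 (shut) to 1 (fully open), set as the call begins (- or left out, the last holds). The fingers move at their own pace and stop on an object; FORCE is the grip in N (left out, the last holds). Time passes only in rows, so rows that do not move let the fingers close. It gives the time, the measured TCP pose, the force, the opening and the grip force at its end, in the units of the state.
- ctrl.read_state(): the state, without advancing time (a new reading comes with each control period).
- optics.snapshot(name): name is "scene" or "top" or "wrist"; returns the picture (384x512x3 uint8, blue, green, red); there is no depth.
- optics.camera_model(name): a dict with "camera_matrix" (3x3 intrinsics, pixels), "R" (3x3) and "t" (3): a world point X has camera coordinates R X + t. Camera axes: x right, y down, z forward; pixel columns grow to the right and rows downward; lengths in m; the calibration is good to about 2 mm. A picture is of the moment at which its call begins: read the wrist's pose just before it. camera_model takes no time and is no camera call; for the wrist camera it gives the pose at the moment of the call.
- ctrl.sign_off(): hands the job in; it is judged then, once.
The state is a dict: "t": time; "q": joint angles; "dq": joint speeds; "joint_torque": joint torques, N m; "ee_pos": TCP position; "tool_rot": TCP orientation; "contact_force": force on the tool from outside, world axes, zero at the start; "torque": the same for the moment, N m; "gripper_width": opening from 0.0 (shut) to 1.0 (fully open); "grip_force": force on a finger pad.
Only numpy, scipy, OpenCV 4.12 (cv2) and the standard library are available. Lean on these libraries where they do the work, as an engineer would, in place of code of your own. Each camera call takes 0.05 s, during which the arm holds its last target. There are 200 camera calls.

## Working session

There is one attempt and no reset: what is moved stays moved. The work goes in short steps, Python scripts to look and compute and a shell command to move; the robot and the scene stay as the last step left them, time stands still between calls to the robot, and variables do not carry over. Pictures are saved under pics/ and viewed, at most 10 in all, crops included, and the job is handed in when it is done.

```bash
mkdir -p pics; python3 - <<'E'
from cell import ctrl, optics
import cv2,numpy as np
for n in("scene","top"):
    im=optics.snapshot(n); cv2.imwrite(f"pics/{n}0.png",im)
    m=optics.camera_model(n); R=np.array(m["R"]);print(n,np.round(-R.T@np.array(m["t"]),3),np.round(R[2],2),m["camera_matrix"][0])
s=ctrl.read_state();print(s["t"],s["ee_pos"],s["tool_rot"])
a=[cv2.resize(cv2.imread(f"pics/{n}0.png"),(800,600),interpolation=cv2.INTER_CUBIC) for n in("scene","top")]
cv2.imwrite("pics/s1.png",a[0]);cv2.imwrite("pics/t1.png",a[1])
E
```

```text
scene [ 0.784 -0.602  0.836] [-0.31  0.63 -0.71] [372.90863316   0.         250.19140277]
top [0.375 0.038 1.417] [ 0.06 -0.   -1.  ] [475.95100469   0.         253.46566018]
0.1 [ 0.13792951 -0.60911954  0.2260317 ] [ 9.93805094e-01  1.11134730e-01 -1.46790028e-04 -6.96917624e-04]
```

View pics/s1.png

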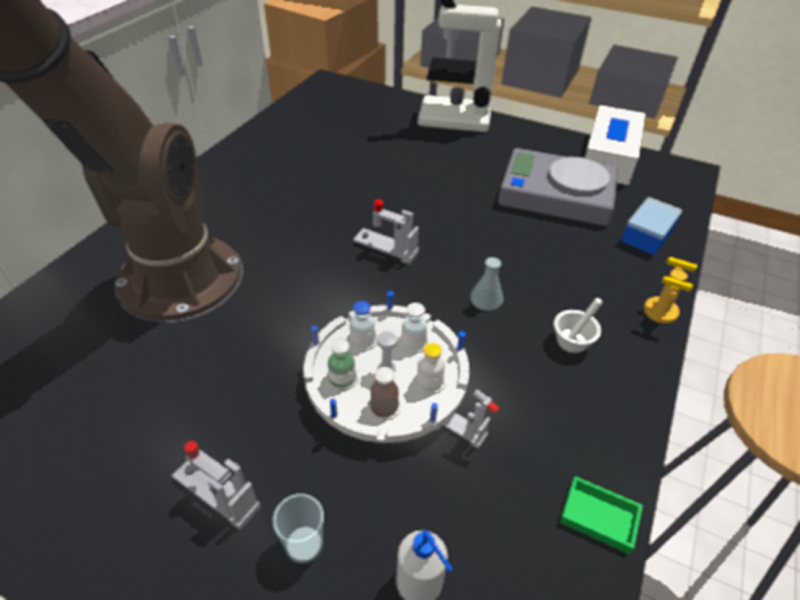

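View pics/t1.png

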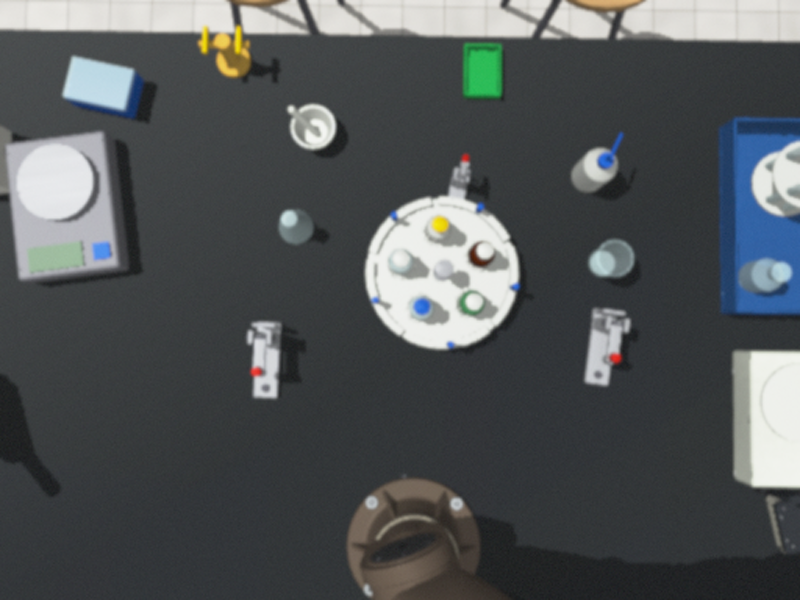

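The scene view shows the carousel at (387,370) with the brown bottle at (385,392). The top view shows the deck centre at about (442,272) and the brown stopper at (485,252).

Three things look like latches in the top view: (265,360), (605,345) and (460,178). The third is the smallest, stands at the deck rim and is folded outward, so it is the one meant. I'll measure and confirm with a crop.

```bash
cat > h.py <<'E'
import cv2,numpy as np
from cell import ctrl,optics
def ray(n,px,z):
    m=optics.camera_model(n);K=np.array(m["camera_matrix"]);R=np.array(m["R"]);c=-R.T@np.array(m["t"])
    d=R.T@np.linalg.solve(K,[px[0],px[1],1]);return c+d*(z-c[2])/d[2]
def blobs(im,lo,hi,amin=4):
    h=cv2.cvtColor(im,cv2.COLOR_BGR2HSV);m=cv2.inRange(h,lo,hi)
    n,_,s,c=cv2.connectedComponentsWithStats(m);return [(c[i],s[i,4]) for i in range(1,n) if s[i,4]>=amin]
blue=((105,130,60),(125,255,255))
red=[((0,150,90),(8,255,255)),((172,150,90),(180,255,255))]
E
python3 - <<'E'
from h import *
im=cv2.imread("pics/top0.png")
h=cv2.cvtColor(im,cv2.COLOR_BGR2HSV)
m=cv2.inRange(h,(0,0,150),(180,60,255));m[:110]=0;m[240:]=0;m[:,:220]=0;m[:,345:]=0
c=max(cv2.findContours(m,cv2.RETR_EXTERNAL,cv2.CHAIN_APPROX_NONE)[0],key=cv2.contourArea)
p=np.array([ray("top",q[0],.05)[:2] for q in cv2.convexHull(c)])
A=np.c_[2*p,np.ones(len(p))];s=np.linalg.lstsq(A,(p**2).sum(1),rcond=None)[0];C=s[:2]
print("rim",C,np.sqrt(s[2]+C@C))
q=[]
for b,a in blobs(im,*blue):
    if a<60:
        w=ray("top",b,.088)[:2];d=w-C
        if abs(np.hypot(*d)-.133)<.03:q.append(w)
        print("blue",np.round(b),a,w.round(3),np.hypot(*d).round(3),np.degrees(np.arctan2(d[1],d[0])).round(1))
for r in red:
  for b,a in blobs(im,*r): print("red",b.round(1),a,ray("top",b,.099).round(3))
  for b,a in blobs(cv2.imread("pics/scene0.png"),*r): print("red sc",b.round(1),a,ray("scene",b,.099).round(3))
w=ray("top",np.array([485,251])*.64,.126)[:2];d=w-C;print("brown",w,np.hypot(*d),np.degrees(np.arctan2(d[1],d[0])))
for nm,px in dict(flask=(290,220),beaker=(598,262),wash=(606,160),brkbase=(459,200)).items(): print(nm,ray("top",np.array(px)*.64,.1 if nm!="brkbase" else .07).round(3))
cv2.imwrite("pics/crop1.png",np.hstack([cv2.resize(im[90:230,230:340],None,fx=4,fy=4,interpolation=2)[:560],cv2.resize(cv2.imread("pics/scene0.png")[230:300,270:330],(330,385),interpolation=2).copy() if 0 else cv2.resize(cv2.imread("pics/scene0.png")[190:300,270:330],(305,560),interpolation=2)]))
E
```

```text
rim [ 0.50988224 -0.04688198] 0.14296400339522827
blue [307. 132.] 18 [ 0.623 -0.113] 0.131 -30.2
blue [251. 137.] 11 [0.606 0.045] 0.133 43.7
blue [330. 183.] 18 [ 0.477 -0.179] 0.136 -103.8
blue [240. 192.] 5 [0.451 0.075] 0.135 116.0
blue [288. 221.] 9 [ 0.372 -0.061] 0.139 -174.0
red [297.5 100.5] 16 [ 0.708 -0.083  0.099]
red [394.1 229. ] 32 [ 0.353 -0.354  0.099]
red [163.  237.5] 24 [0.32  0.284 0.099]
red sc [241.8 130.8] 31 [0.314 0.293 0.099]
red sc [315.4 260.3] 28 [ 0.705 -0.079  0.099]
red sc [122.1 285.8] 51 [ 0.346 -0.339  0.099]
red sc [242.5 127.2] 4 [0.307 0.312 0.099]
brown [ 0.53596189 -0.11767206] 0.07544125935964936 -69.77578843089393
flask [0.59  0.228 0.1  ]
beaker [ 0.523 -0.322  0.1  ]
wash [ 0.707 -0.337  0.1  ]
brkbase [ 0.636 -0.076  0.07 ]
```

View pics/crop1.png

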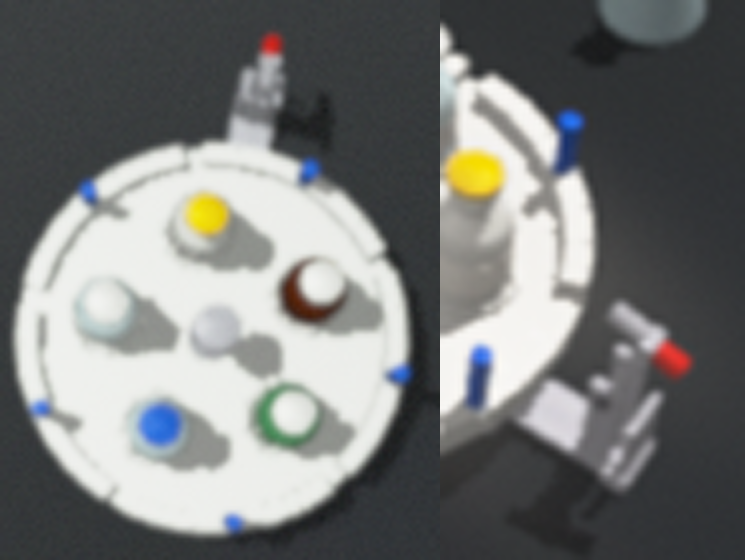

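The crop confirms the latch at the rim: its red knob is at top-view (297,100), folded outward, and the bracket is the smallest of the three. The brown bottle is at about -66° and the pin is at about -10°, so the deck needs to turn about +56° CCW. I'll straddle the rear peg at (0.375,-0.062).

```bash
python3 -m creep '[[[0.395,0.91,0,0,0,-0.06],[0.395,0.91,0,0,0,-0.06],[0.395,0.91,0,0,0,-0.06],[0.395,0.91,0,0,0,-0.06],[0.395,0.91,0,0,0,-0.06],[0.395,0.91,0,0,0,-0.06],[0.395,0.91,0,0,0,-0.06],[0.395,0.91,0,0,0,-0.06],[0.395,0.91,0,0,0,-0.06],[0.395,0.91,0,0,0,-0.06],[0.395,0.91,0,0,0,-0.06],[0.395,0.91,0,0,0,-0.06],[0.395,0.91,0,0,0,-0.06],[0.395,0.91,0,0,0,-0.06],[0.395,0.91,0,0,0,-0.06],[0.395,0.91,0,0,0,-0.06],[0.395,0.91,0,0,0,-0.06],[0.395,0.91,0,0,0,-0.06],[0.395,0.91,0,0,0,-0.06],[0.395,0.91,0,0,0,-0.06]]]' -0.4 10; python3 -m creep '[[[0,0,0,0,0,0],[0,0,0,0,0,0],[0,0,0,0,0,0]]]'
python3 - <<'E'
from h import *
im=optics.snapshot("wrist");cv2.imwrite("pics/w1.png",im)
print(np.array(optics.camera_model("wrist")["R"])[2])
for b,a in blobs(im,*blue,20): print(b.round(),a,ray("wrist",b,.09).round(4))
E
```

```text
t: 1.77
ee_pos: [0.3751, -0.0622, 0.2267]
tool_rot: [0.999, 0.048, -0.0, 0.0]
contact_force: [0.3, -0.4, -0.3]
gripper_width: 0.3
grip_force: 0.0
t: 2.02
ee_pos: [0.3746, -0.0641, 0.2265]
tool_rot: [0.999, 0.049, -0.0, 0.0]
contact_force: [0.4, -0.9, -0.0]
gripper_width: 0.302
grip_force: 0.0
[-0.29105271 -0.02731723 -0.95631694]
[398.  72.] 235 [ 0.478  -0.1721  0.09  ]
[109.  78.] 347 [0.4504 0.0709 0.09  ]
[192. 104.] 1105 [4.36e-01 1.00e-04 9.00e-02]
[254. 180.] 121 [ 0.3728 -0.0592  0.09  ]
```

View pics/w1.png

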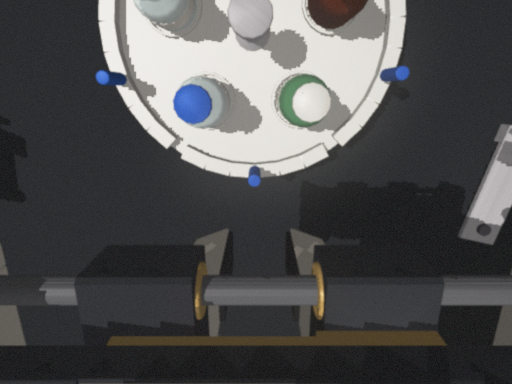

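The wrist view shows the peg at (254,180), midway between the fingers and ahead. Now I'll lower over it.

```bash
python3 -m creep '[[[0,0.07,-0.7,0,0,0],[0,0.07,-0.7,0,0,0],[0,0,-0.7,0,0,0],[0,0,-0.7,0,0,0],[0,0,-0.6,0,0,0],[0,0,-0.6,0,0,0],[0,0,-0.5,0,0,0],[0,0,-0.4,0,0,0],[0,0,-0.2,0,0,0],[0,0,0,0,0,0]]]'
python3 - <<'E'
import numpy as np
C=np.array([.5055,-.0465]);R=.133
# arc waypoints, peg angle steps 4 deg
a=np.radians(np.arange(-174.3,-110,4));P=C+R*np.c_[np.cos(a),np.sin(a)]
print((P*1).round(4)[::1].tolist());print((np.diff(P,axis=0)/.03).round(2).tolist())
E
```

```text
t: 2.9
ee_pos: [0.374, -0.0602, 0.0728]
tool_rot: [0.999, 0.048, -0.001, -0.0]
contact_force: [-0.8, -0.2, -1.0]
gripper_width: 0.302
grip_force: 0.0
[[0.3732, -0.0597], [0.3744, -0.0689], [0.3763, -0.078], [0.3788, -0.0869], [0.3819, -0.0957], [0.3857, -0.1042], [0.39, -0.1124], [0.3949, -0.1203], [0.4003, -0.1278], [0.4062, -0.135], [0.4126, -0.1417], [0.4195, -0.1479], [0.4268, -0.1537], [0.4344, -0.1589], [0.4424, -0.1636], [0.4508, -0.1677], [0.4594, -0.1712]]
[[0.04, -0.31], [0.06, -0.3], [0.08, -0.3], [0.1, -0.29], [0.12, -0.28], [0.14, -0.27], [0.16, -0.26], [0.18, -0.25], [0.2, -0.24], [0.21, -0.22], [0.23, -0.21], [0.24, -0.19], [0.26, -0.17], [0.27, -0.16], [0.28, -0.14], [0.29, -0.12]]
```

```bash
python3 -m creep '[[[0.02,-0.1,0,0,0,0.1],[0.02,-0.1,0,0,0,0.1],[0.02,-0.1,0,0,0,0.15],[0.03,-0.15,0,0,0,0.33],[0.03,-0.15,0,0,0,0.33],[0.04,-0.15,0,0,0,0.33],[0.04,-0.15,0,0,0,0.33],[0.05,-0.145,0,0,0,0.33],[0.05,-0.145,0,0,0,0.33],[0.06,-0.14,0,0,0,0.33],[0.06,-0.14,0,0,0,0.33],[0.07,-0.135,0,0,0,0.33],[0.07,-0.135,0,0,0,0.33],[0.08,-0.13,0,0,0,0.33],[0.08,-0.13,0,0,0,0.33],[0.09,-0.125,0,0,0,0.33],[0.09,-0.125,0,0,0,0.33],[0,0,0,0,0,0]]]'
```

```text
t: 4.4
ee_pos: [0.403, -0.1279, 0.0743]
tool_rot: [0.953, 0.305, 0.001, 0.0]
contact_force: [-0.0, -0.7, 0.4]
gripper_width: 0.297
grip_force: 0.0
```

```bash
cat >> h.py <<'E'
def deck(C=np.array([.5055,-.0465])):
    for n in("top","scene"):
        im=optics.snapshot(n);o=[]
        for b,a in blobs(im,*blue):
            d=ray(n,b,.085 if n=="scene" else .088)[:2]-C;r=np.hypot(*d)
            if abs(r-.133)<.012:o.append((np.degrees(np.arctan2(d[1],d[0])).round(1),r.round(3)))
        print(n,[(float(x),float(r)) for x,r in o],"mod72",round(float(np.mean([(x-6)%72+6 for x,_ in o])),1))
        cv2.imwrite(f"pics/last_{n}.png",im)
        for q in red:
            for b,a in blobs(im,*q):
                w=ray(n,b,.09)
                if w[0]>.5: print(" red",b.round(1),a,w.round(3))
E
python3 -c "
from h import *
deck()"
```

```text
top [(-0.1, 0.135), (71.5, 0.135), (-72.4, 0.135), (143.5, 0.133)] mod72 71.6
 red [297.5 100.5] 16 [ 0.711 -0.084  0.09 ]
 red [295.8 154. ] 4 [ 0.559 -0.081  0.09 ]
scene [(141.8, 0.136), (69.2, 0.13), (1.0, 0.134), (-71.3, 0.14)] mod72 71.2
 red [315.4 260.3] 28 [ 0.704 -0.072  0.09 ]
```

```bash
python3 -m creep '[[[0.06,-0.08,0,0,0,0.2],[0.1,-0.12,0,0,0,0.33],[0.1,-0.12,0,0,0,0.33],[0.11,-0.11,0,0,0,0.33],[0.11,-0.11,0,0,0,0.33],[0.12,-0.1,0,0,0,0.33],[0.12,-0.1,0,0,0,0.33],[0.125,-0.095,0,0,0,0.33],[0.125,-0.095,0,0,0,0.33],[0.06,-0.05,0,0,0,0.15],[0,0,0,0,0,0]]]'; python3 -c "
from h import *
deck()"
```

```text
t: 5.42
ee_pos: [0.4332, -0.1565, 0.0737]
tool_rot: [0.894, 0.449, 0.0, 0.0]
contact_force: [0.4, 0.0, -0.7]
gripper_width: 0.302
grip_force: 0.0
top [(17.3, 0.135), (-54.7, 0.135), (89.4, 0.134), (161.3, 0.133)] mod72 17.3
 red [297.5 100.5] 16 [ 0.711 -0.084  0.09 ]
scene [(87.6, 0.128), (159.5, 0.133), (17.4, 0.135), (-54.2, 0.136)] mod72 16.6
 red [315.4 260.3] 28 [ 0.704 -0.072  0.09 ]
```

```bash
python3 -m creep '[[[-0.05,0.05,0.1,0,0,0],[0,0,0.6,0,0,0],[0,0,1,0,0,0],[0,0,1,0,0,0],[0,0,1,0,0,0],[0,0,1,0,0,-0.2],[0.5,0.1,0.2,0,0,-0.8],[0.9,0.2,0,0,0,-1],[0.97,0.2,0,0,0,-1],[0.97,0.2,0,0,0,-1],[0.97,0.2,0,0,0,-1],[0.97,0.2,0,0,0,-1],[0.97,0.2,0,0,0,-1],[0.97,0.2,0,0,0,-1],[0.97,0.2,0,0,0,-1],[0.97,0.2,0,0,0,-1],[0.97,0.2,0,0,0,0],[0.97,0.2,0,0,0,0],[0.8,0.2,0,0,0,0],[0,0,0,0,0,0]]]' -1; python3 -m creep '[[[0,0,0,0,0,0]]]'
```

```text
t: 7.18
ee_pos: [0.791, -0.0767, 0.2188]
tool_rot: [0.998, -0.057, -0.0, -0.001]
contact_force: [-0.1, 0.2, -0.9]
gripper_width: 0.006
grip_force: 0.0
t: 7.27
ee_pos: [0.7887, -0.0784, 0.2196]
tool_rot: [0.998, -0.058, -0.001, -0.0]
contact_force: [0.1, 0.0, 0.0]
gripper_width: 0.005
grip_force: 0.0
```

```bash
python3 -m creep '[[[-0.2,0,-0.6,0,0,0],[-0.2,0,-0.7,0,0,0],[-0.2,-0.1,-0.7,0,0,0],[-0.2,-0.1,-0.7,0,0,0],[-0.2,0,-0.7,0,0,0],[0,0,-0.6,0,0,0],[0,0,-0.2,0,0,0],[0,0,0,0,0,0]]]'; python3 -c "
from h import *
im=optics.snapshot('scene');cv2.imwrite('pics/s2.png',cv2.resize(im[170:330,230:400],None,fx=3.5,fy=3.5,interpolation=2))"
```

```text
t: 7.93
ee_pos: [0.7566, -0.0866, 0.0935]
tool_rot: [0.998, -0.059, -0.002, 0.0]
contact_force: [0.0, -1.1, 0.2]
gripper_width: 0.007
grip_force: 0.0
```

View pics/s2.png

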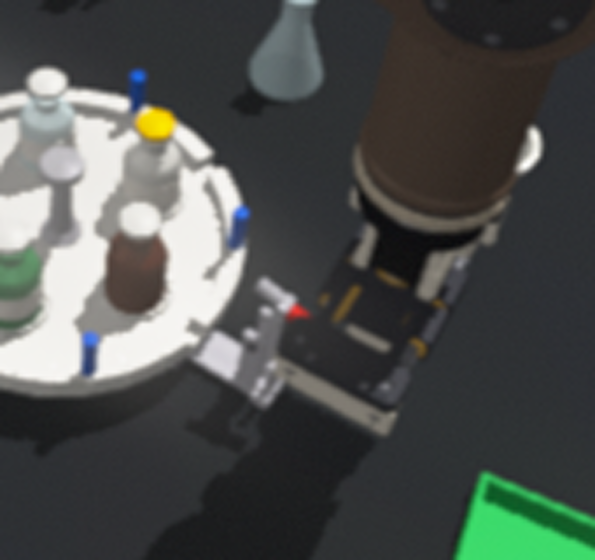

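```bash
python3 -m creep '[[[-0.25,0.03,0,0,0,0],[-0.25,0.03,0,0,0,0],[-0.25,0.03,0,0,0,0],[-0.2,0.03,0,0,0,0],[-0.1,0.01,0,0,0,0],[-0.1,0.01,0,0,0,0],[-0.1,0.01,0,0,0,0],[-0.1,0.01,0,0,0,0],[-0.1,0.01,0,0,0,0]]]'; python3 -m creep '[[[-0.1,0.01,0,0,0,0],[-0.1,0.01,0,0,0,0],[-0.1,0.01,0,0,0,0],[0,0,0,0,0,0]]]'; python3 -c "
from h import *
deck()"
```

```text
t: 8.73
ee_pos: [0.7148, -0.0807, 0.0947]
tool_rot: [0.998, -0.058, 0.0, 0.0]
contact_force: [0.1, -0.3, 0.5]
gripper_width: 0.005
grip_force: 0.0
t: 9.07
ee_pos: [0.7054, -0.0798, 0.0947]
tool_rot: [0.998, -0.058, -0.0, 0.0]
contact_force: [-0.2, -0.1, 0.1]
gripper_width: 0.008
grip_force: 0.0
top [(17.3, 0.135), (89.4, 0.134), (-126.7, 0.136), (161.3, 0.133)] mod72 17.3
 red [295.9 111.7] 9 [ 0.679 -0.08   0.09 ]
scene [(87.6, 0.128), (159.7, 0.135), (17.1, 0.135), (-123.3, 0.133), (-53.6, 0.131)] mod72 17.5
```

Knob is moving inward with the finger. Continue.

```bash
python3 -m creep '[[[-0.1,0.01,0,0,0,0],[-0.1,0.01,0,0,0,0],[-0.1,0.01,0,0,0,0],[0,0,0,0,0,0]]]'; python3 -m creep '[[[-0.1,0.01,0,0,0,0],[-0.1,0.01,0,0,0,0],[-0.1,0.01,0,0,0,0],[0,0,0,0,0,0],[0,0,0,0,0,0]]]';python3 -c "
from h import *
deck()"
```

```text
t: 9.5
ee_pos: [0.6963, -0.0788, 0.0947]
tool_rot: [0.998, -0.058, -0.0, 0.0]
contact_force: [-0.0, -0.6, 0.1]
gripper_width: 0.009
grip_force: 0.0
t: 9.92
ee_pos: [0.6878, -0.078, 0.0948]
tool_rot: [0.998, -0.058, -0.0, 0.0]
contact_force: [0.2, -0.5, -0.3]
gripper_width: 0.006
grip_force: 0.0
top [(17.3, 0.135), (89.4, 0.134), (-126.9, 0.135), (161.3, 0.133)] mod72 17.3
 red [293. 124.] 9 [ 0.643 -0.072  0.09 ]
scene [(87.7, 0.129), (159.7, 0.135), (-123.3, 0.133), (-54.2, 0.136)] mod72 17.5
```

The knob now reads (0.643,-0.072), which is 140 mm from the axis, so the latch is over on the rim at about -10.5°. The brown bay is at -18.7°. Now back to the rear peg.

```bash
python3 -m creep '[[[0.5,0,0,0,0,0],[0.6,0,0.2,0,0,0],[0.2,0,0.9,0,0,0],[0,0,1,0,0,0],[0,0,1,0,0,0],[0,0,1,0,0,0.3],[-0.5,-0.1,0.3,0,0,0.7],[-0.95,-0.25,0,0,0,1],[-0.95,-0.25,0,0,0,1],[-0.95,-0.25,0,0,0,1],[-0.95,-0.25,0,0,0,1],[-0.95,-0.25,0,0,0,1],[-0.95,-0.25,0,0,0,1],[-0.95,-0.25,0,0,0,1],[-0.95,-0.25,0,0,0,1],[-0.95,-0.25,0,0,0,1],[-0.95,-0.2,0,0,0,0],[-0.95,-0.1,0,0,0,0],[0,0,0,0,0,0],[0,0,0,0,0,0]]]' -0.4 10;python3 -c "
from h import *
deck()"
```

```text
t: 11.68
ee_pos: [0.3976, -0.1582, 0.2271]
tool_rot: [0.894, 0.448, -0.0, 0.001]
contact_force: [0.9, 0.4, -0.0]
gripper_width: 0.301
grip_force: 0.0
top [(17.3, 0.135), (-54.7, 0.135), (89.4, 0.134), (-126.6, 0.136), (161.3, 0.133)] mod72 17.3
 red [293.2 124.3] 6 [ 0.643 -0.073  0.09 ]
scene [(87.6, 0.128), (159.7, 0.135), (17.4, 0.135), (-123.3, 0.133), (-53.5, 0.13)] mod72 17.6
 red [292.1 251.1] 8 [ 0.644 -0.073  0.09 ]
```

```bash
python3 -m creep '[[[0.5,0.1,0,0,0,0],[0.45,0.07,0,0,0,0],[0,0,-0.6,0,0,0],[0,0,-0.8,0,0,0],[0,0,-0.8,0,0,0],[0,0,-0.8,0,0,0],[0,0,-0.7,0,0,0],[0,0,-0.6,0,0,0],[0,0,-0.4,0,0,0],[0,0,-0.3,0,0,0],[0,0,-0.1,0,0,0],[0,0,0,0,0,0],[0,0,0,0,0,0]]]';python3 -c "
from h import *
deck()"
```

```text
t: 12.87
ee_pos: [0.4278, -0.1522, 0.0741]
tool_rot: [0.894, 0.449, 0.0, 0.0]
contact_force: [0.2, 0.1, -0.6]
gripper_width: 0.301
grip_force: 0.0
top [(17.5, 0.135), (-54.7, 0.135), (89.4, 0.134), (161.3, 0.133)] mod72 17.4
 red [293.  124.3] 7 [ 0.643 -0.072  0.09 ]
scene [(87.7, 0.129), (159.5, 0.135), (17.4, 0.135), (-53.5, 0.13)] mod72 16.8
 red [292.1 251.1] 8 [ 0.644 -0.073  0.09 ]
```

```bash
python3 -m creep '[[[0.07,-0.05,0,0,0,0.1],[0.07,-0.05,0,0,0,0.1],[0.07,-0.05,0,0,0,0.1],[0.065,-0.045,0,0,0,0.15],[0.065,-0.045,0,0,0,0.15],[0.065,-0.045,0,0,0,0.15],[0.065,-0.045,0,0,0,0.15],[0.065,-0.045,0,0,0,0.15]]]';python3 -c "
from h import *
deck()"
```

```text
t: 13.63
ee_pos: [0.4432, -0.1634, 0.0737]
tool_rot: [0.867, 0.498, 0.0, -0.0]
contact_force: [-1.7, 2.4, 0.7]
gripper_width: 0.3
grip_force: 1.4
top [(22.6, 0.136), (-49.4, 0.135), (94.8, 0.133), (166.2, 0.132)] mod72 22.5
 red [293.4 124.2] 5 [ 0.643 -0.073  0.09 ]
scene [(93.1, 0.128), (22.5, 0.135), (-48.3, 0.13)] mod72 22.4
 red [292.1 251.1] 8 [ 0.644 -0.073  0.09 ]
```

```bash
python3 -m creep '[[[0.03,-0.02,0,0,0,0.07],[0.03,-0.02,0,0,0,0.07],[0.03,-0.02,0,0,0,0.07]]]'|grep -E "pos|contact";python3 -c "
from h import *
deck()"
```

```text
ee_pos: [0.4456, -0.1652, 0.0737]
contact_force: [-0.5, 3.6, -0.3]
top [(24.1, 0.135), (-47.9, 0.135), (96.3, 0.133), (167.7, 0.134)] mod72 24.0
 red [293.  124.5] 6 [ 0.642 -0.072  0.09 ]
scene [(94.4, 0.127), (23.2, 0.135), (-47.0, 0.131)] mod72 23.5
 red [292.1 251.1] 8 [ 0.644 -0.073  0.09 ]
```

```bash
python3 -m creep '[[[0.03,-0.018,0,0,0,0.07],[0.03,-0.018,0,0,0,0.07]]]'|grep -E "pos|contact";python3 -c "
from h import *
deck()"
```

```text
ee_pos: [0.4475, -0.1664, 0.0737]
contact_force: [-1.4, 4.0, -0.6]
top [(24.7, 0.135), (-47.5, 0.135), (96.6, 0.133), (168.9, 0.134)] mod72 24.7
 red [292.5 126.5] 4 [ 0.636 -0.071  0.09 ]
scene [(95.3, 0.128), (23.6, 0.135), (-46.3, 0.131)] mod72 24.2
 red [290.4 252.3] 7 [ 0.642 -0.078  0.09 ]
```

The knob shifted inward and down, so the pin seems to have dropped. I'll check by eye.

```bash
python3 -c "
from h import *
a=cv2.imread('pics/last_scene.png')[210:290,220:330];b=cv2.imread('pics/last_top.png')[95:175,250:340]
cv2.imwrite('pics/c3.png',np.hstack([cv2.resize(a,(440,320),interpolation=2),cv2.resize(b,(360,320),interpolation=2)]))
for n in('scene','top'):
  im=optics.snapshot(n)
  for q in red:
    for c,k in blobs(im,*q): print(n,c.round(1),k)
"
```

```text
scene [241.8 130.8] 32
scene [290.4 252.3] 7
scene [122.2 287.2] 53
top [292.5 126.5] 4
top [163.  237.5] 24
```

View pics/c3.png

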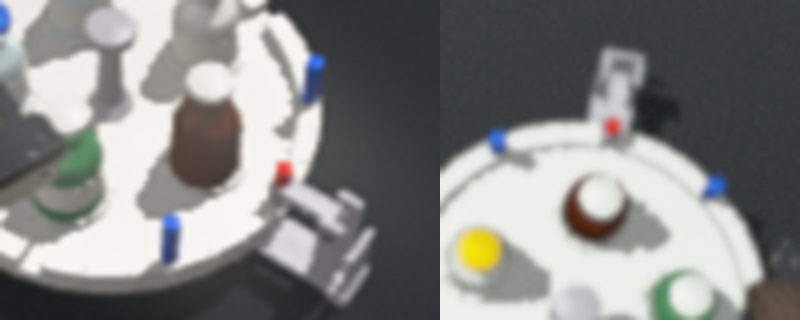

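```bash
cat >> h.py <<'E'
def knob():
    P=[];x=[]
    for n,(c0,r0) in dict(top=(293,125),scene=(291,252)).items():
        im=optics.snapshot(n).astype(float)[r0-9:r0+10,c0-9:c0+10]
        w=np.clip(im[...,2]-np.maximum(im[...,0],im[...,1])-50,0,None);v,u=np.mgrid[r0-9:r0+10,c0-9:c0+10]
        x.append(np.array([(u*w).sum(),(v*w).sum()])/w.sum())
        m=optics.camera_model(n);P.append(np.array(m["camera_matrix"])@np.c_[np.array(m["R"]),np.array(m["t"])])
    X=cv2.triangulatePoints(P[0],P[1],x[0],x[1]).ravel();X=X[:3]/X[3];d=X[:2]-[.5055,-.0465]
    print("knob",x,X.round(4),"r",np.hypot(*d).round(4),"ang",np.degrees(np.arctan2(d[1],d[0])).round(1))
E
python3 -c "
from h import *
knob()
print(ctrl.read_state()['contact_force'])"
```

```text
knob [array([292.76047904, 126.12125749]), array([290.56521739, 251.99901186])] [ 0.6396 -0.072   0.0817] r 0.1365 ang -10.8
[-2.72923255  1.27628891 -0.59716863]
```

```bash
python3 -m creep '[[[0.025,-0.014,0,0,0,0],[0,0,0,0,0,0]]]'|grep -E "pos|contact";python3 -c "
from h import *
knob();deck()"
```

```text
ee_pos: [0.4482, -0.1671, 0.0737]
contact_force: [-1.2, 1.7, 0.5]
knob [array([292.75407407, 126.13185185]), array([290.5629336 , 252.00198216])] [ 0.6395 -0.072   0.0817] r 0.1364 ang -10.8
top [(25.2, 0.135), (-46.8, 0.134), (97.2, 0.134), (169.2, 0.133)] mod72 25.2
 red [292.5 126.5] 4 [ 0.636 -0.071  0.09 ]
scene [(95.6, 0.127), (23.9, 0.135), (-45.9, 0.132)] mod72 24.5
 red [290.4 252.3] 7 [ 0.642 -0.078  0.09 ]
```

The pin is home: the knob's height didn't change as the deck moved, and the notch and pin are both at -10.8°. Backing off and up.

```bash
python3 -m creep '[[[-0.1,0.07,0,0,0,0],[-0.1,0.07,0,0,0,0],[0,0,0.3,0,0,0],[0,0,0.7,0,0,0],[0,0,1,0,0,0],[0,0,1,0,0,0],[0,0,1,0,0,0],[-0.5,-0.3,1,0,0,0],[-0.6,-0.7,0.5,0,0,0],[-0.6,-0.7,0,0,0,0],[-0.6,-0.7,0,0,0,0],[-0.6,-0.7,0,0,0,0],[0,0,0,0,0,0],[0,0,0,0,0,0],[0,0,0,0,0,0]]]';python3 -c "
from h import *
knob();deck()
cv2.imwrite('pics/f.png',cv2.resize(cv2.imread('pics/last_scene.png'),(800,600)))"
```

```text
t: 16.17
ee_pos: [0.3558, -0.2553, 0.2393]
tool_rot: [0.858, 0.513, 0.0, 0.0]
contact_force: [0.1, 1.4, 0.4]
gripper_width: 0.298
grip_force: 0.0
knob [array([292.7593985 , 126.12781955]), array([290.56759443, 251.99105368])] [ 0.6395 -0.072   0.0817] r 0.1365 ang -10.8
top [(25.2, 0.135), (-46.8, 0.134), (97.2, 0.134), (-119.2, 0.135), (168.9, 0.134)] mod72 25.1
 red [292.5 126.5] 4 [ 0.636 -0.071  0.09 ]
scene [(95.7, 0.128), (167.3, 0.135), (23.9, 0.135), (-116.2, 0.133), (-45.6, 0.131)] mod72 25.0
 red [290.4 252.3] 7 [ 0.642 -0.078  0.09 ]
```

View pics/f.png

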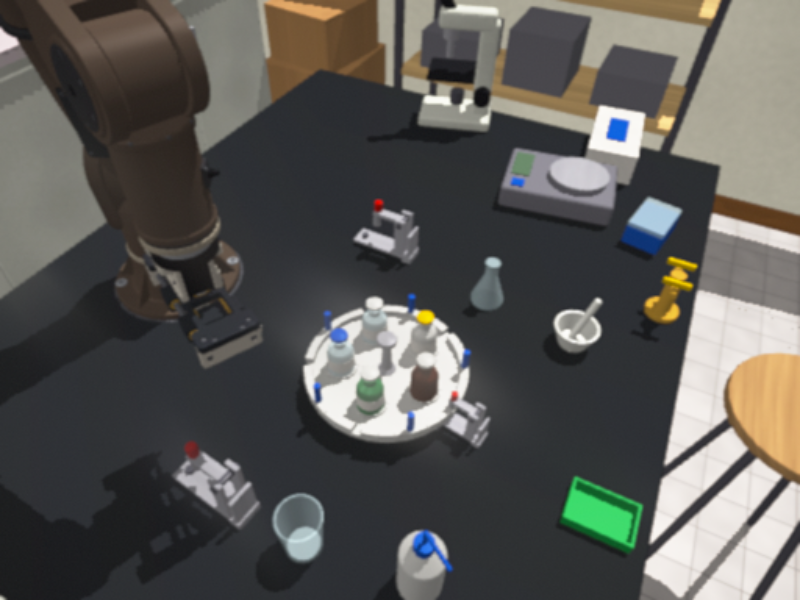

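The picture shows all five bottles upright, the brown one at the latch (425,380), the knob down at (455,396), the other glassware where it stood, and the robot clear.

```bash
python3 -c "
from cell import ctrl
print(ctrl.sign_off())"
```

```text
the job is handed in; nothing more can be done
None
```

The job is handed in: the brown bottle is at the front with the latch pin home in its notch as far as the cameras show, all five bottles are upright, the other glassware is where it stood, and the highest contact force I read was about 4 N.

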